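# Clamp a sensor in the test fixture and run its test

## Task

Clamp the sensor in the aluminium test fixture and run its test: push the long bar-shaped key all the way down, then the round key all the way down, then press the big round button on the black control box fully in, keep it in for about two seconds and let it come back out. Leave the small square key and the small button alone. Only press: pick nothing up, and leave the sensor in its nest and everything else where it stands.

Things in the scene. Friction and masses are not known exactly. Their poses are not given: they have to be found in the camera images.
- fixture: Aluminium fixture plate, fixed, 180 (its x) x 250 (its y) x 30 mm. Origin at the centre of its underside, on the table. Carries the green nest and the three push keys, which stand at its left (+y 85 mm), right (-y 85 mm) and far middle (+x 50 mm), in any arrangement.
- nest_floor (a point): Centre of the inner floor of the green nest (open box 68 x 52 mm outside, 20 mm high, walls 5 mm), 48 mm to -x of the fixture's centre, 35 mm above the table.
- sensor: Grey sensor module, loose, 54 x 36 x 28 mm, 60 g, sitting in the green nest; two round caps on top. Origin at the centre of its underside. It stays there.
- key_bar (a joint): Steel push key on the aluminium fixture, in a fixed dark guide block 36 x 36 mm, 20 mm high, standing on the 30 mm plate. Head: long bar 18 (x) x 50 (y) mm, 10 mm thick. Joint value: metres pushed down, 0 = fully up, 0.014 = down on its stop; starts at 0 to 0.003. No spring: it slides stiffly (about 4 N) and stays where it is left.
- key_bar_top (a point): The long bar-shaped key. Centre of the top face of its head; moves down with it, 73 to 76 mm above the table at the start, 62 mm when fully down. z up, x and y along the fixture's axes.
- key_round (a joint): Steel push key on the aluminium fixture, in a fixed dark guide block 36 x 36 mm, 20 mm high, standing on the 30 mm plate. Head: round disc 36 mm across, 10 mm thick. Joint value: metres pushed down, 0 = fully up, 0.014 = down on its stop; starts at 0 to 0.003. No spring: it slides stiffly (about 4 N) and stays where it is left.
- key_round_top (a point): The round key. Centre of the top face of its head; moves down with it, 73 to 76 mm above the table at the start, 62 mm when fully down. z up, x and y along the fixture's axes.
- key_square (a joint): Steel push key on the aluminium fixture, in a fixed dark guide block 36 x 36 mm, 20 mm high, standing on the 30 mm plate. Head: small square 18 x 18 mm, 10 mm thick. Not to be pushed. Joint value: metres pushed down, 0 = fully up, 0.014 = down on its stop; starts at 0 to 0.003. No spring: it slides stiffly (about 4 N) and stays where it is left.
- key_square_top (a point): The small square key (leave alone). Centre of the top face of its head; moves down with it, 73 to 76 mm above the table at the start, 62 mm when fully down. z up, x and y along the fixture's axes.
- control_box: Black control box with a grey top plate, fixed, 120 (x) x 180 (y) x 70 mm. Origin at the centre of its underside. The two white buttons stand on its top 45 mm either side of the middle, along its y, either way round.
- start (a joint): Big white round button, 48 mm across, in a black collar 64 mm across and 12 mm high, on the grey top of the control box. Joint value: metres pressed, 0 = released, 0.006 = fully in. Spring return: starts moving at about 1.8 N, fully in at 6 N.
- start_top (a point): Centre of the top of the big button: 92 mm above the table when released, 86 mm when fully in (collar top: 82 mm).
- small (a joint): Small white round button, 20 mm across, in a black collar 36 mm across and 12 mm high, on the grey top of the control box. Joint value: metres pressed, 0 = released, 0.006 = fully in. Spring return: starts moving at about 1.8 N, fully in at 6 N. Not to be pressed.
- small_top (a point): Centre of the top of the small button (leave alone), 92 mm above the table.
- dowel: Loose steel dowel standing on the fixture's near corner, 14 mm across, 35 mm high. Bystander.
- spacer: Loose aluminium spacer ring, 24 mm across, 12 mm high, on the near edge of the control box's top, midway between the buttons. Bystander.
- parts_bin: Loose yellow open parts bin, 120 x 160 x 70 mm, behind the work. Bystander.
- tin: Loose round metal tin, 70 mm across, 50 mm high, behind the work. Bystander.
- foam: White foam slab, fixed, 120 x 220 x 30 mm, behind the work, carrying two spare sensors.
- spare_a: Spare grey sensor module, loose on the foam slab. Bystander.
- spare_b: Spare grey sensor module, loose on the foam slab. Bystander.
- driver: Loose screwdriver lying on the table to the right of the work. Bystander.
Not all that is in view belongs to the job. Leave any orange look-alike of the sensor alone.

How it is judged:
By the outcome, as a careful person would: the job done as asked, in the order asked, and still so for the second after the job is handed in, with the robot touching nothing.
It also fails if it takes over 61 s, if anything falls off the work surface, if the arm or the gripper's body presses on something with over 40 N, if the wrist force passes 120 N, or if a joint passes its speed limit or range.

## Robot

A 7-joint arm with a two-finger parallel gripper is mounted at the origin on the work surface. World frame = base frame: x ahead of the robot, y to its left, z up, the work surface at z = 0. Lengths are in m, angles in rad, forces in N, time in s.
With the tool pointing down it reaches from about 0.4 to 0.85 m from the base axis. Payload 4.5 kg.
Tool frame: the origin (TCP) lies at the very end of the fingers, on their centre line; the grasp point (between the pads) lies 19 mm behind it; z points along the fingers, y is the line along which they close (so a half turn about z gives the same grasp; the last joint's range is limited). The gripper opens to 88 mm and grips with 3 to 60 N. Pads are 18 mm wide; open, the fingers measure 123 mm over their backs; the gripper's body (75 mm by 187 mm) begins 45 mm behind the grasp point.
Start: joints at [1.184, 0.689, -0.195, 1.565, 0.157, 0.902, -0.215], TCP at [0.255, -0.57, 0.239] pointing down, gripper open.
Joint ranges: [-3.01, 3.01], [-0.46, 2.08], [-1.47, 1.51], [0.13, 2.56], [-1, 4.14], [0.04, 2.09], [-2.66, 2.66]. Speed limits (rad/s): [2.57, 2.57, 3.14, 3.14, 3.14, 3.14, 3.14].

## Interface

Orientations are given as a unit quaternion [x, y, z, w].
In Python, from plant import r gives the robot as it stands. The module is installed in compiled form; this text tells all that it offers.
- The arm moves only by the shell command python3 -m pendant 'ROWS' [FORCE]. ROWS is JSON, one flat list of numbers, 7 for each row, row after row: the opening, from 0 (shut) to 1 (fully open), then the shift along the tool's x, y, z scaled (see below), then the turn, a rotation vector about the tool's x, y, z scaled (see below). A call has 1 to 12 rows; each row is the pose to reach, as a shift and turn from the pose commanded when the call began, along the tool's axes at that moment; what a row does not reach only later rows make up. The controller multiplies each number of a shift by 0.15 m and each number of a turn by pi/2 rad. A row lasts 1/10 s, in which the tool goes at most 50 mm and 8.59 degrees, less where a joint would pass 70% of its speed; a pose out of reach is approached as far as the arm can. A call with a number of a shift or a turn outside -1 to 1 is refused whole. A call with a gripper value outside its range is refused whole. The fingers move at their own pace and stop on an object; FORCE is the grip in N (left out, the last holds). Time passes only in rows, so rows that repeat a pose let the fingers close. It gives the time, the measured TCP pose, the force, the opening and the grip force at its end, in the units of the state.
- r.get_state(): the state, without advancing time (a new reading comes with each control period).
- r.snapshot(name): name is "scene" or "top" or "wrist"; returns a dict with "img" (400x640x3 uint8, red, green, blue), "mtx" (3x3 intrinsics, pixels), "cam_to_world" (4x4, takes a point from camera to world coordinates). Camera axes: x right, y up, looking along -z (the intrinsics and any distortion apply to the point x, -y, -z); pixel columns grow to the right and rows downward; lengths in m; the calibration is good to about 2 mm. A picture is of the moment at which its call begins. There is no depth.
- r.finish_job(): hands the job in; it is judged then, once.
The state is a dict: "clock": time; "q": joint angles; "qd": joint speeds; "joint_torque": joint torques, N m; "tool_pos": TCP position; "eef_rot": TCP orientation; "contact_force": force on the tool from outside, world axes, zero at the start; "moment": the same for the moment, N m; "opening": opening from 0.0 (shut) to 1.0 (fully open); "finger_force": force on a finger pad.
Only numpy, scipy, OpenCV 4.12 (cv2) and the standard library are available. Lean on these libraries where they do the work, as an engineer would, in place of code of your own. Each camera call takes 0.05 s, during which the arm holds its last target. There are 200 camera calls.

## Working session

There is one attempt and no reset: what is moved stays moved. The work goes in short steps, Python scripts to look and compute and a shell command to move; the robot and the scene stay as the last step left them, time stands still between calls to the robot, and variables do not carry over. Pictures are saved under pics/ and viewed, at most 10 in all, crops included, and the job is handed in when it is done.

```bash
mkdir -p pics
cat > h.py <<'E'
import numpy as np,cv2
from plant import r
def snap(cam,name):
    s=r.snapshot(cam);cv2.imwrite(f'pics/{name}.png',s['img'][:,:,::-1]);np.savez(f'pics/{name}.npz',K=s['mtx'],T=s['cam_to_world']);return s
def px(name,u,v,z):
    d=np.load(f'pics/{name}.npz');K,T=d['K'],d['T']
    p=np.linalg.solve(K,[u,v,1.]);d=T[:3,:3]@[p[0],-p[1],-p[2]];o=T[:3,3]
    return o+d*(z-o[2])/d[2]
E
python3 -c "
from h import *
for c in('scene','top'): s=snap(c,c+'1');print(s['mtx'],s['cam_to_world'],[k for k in s])
s=r.get_state();print(s['clock'],s['tool_pos'],s['eef_rot'],s['contact_force'],s['opening'])"
```

```text
[[495.64575554   0.         316.81467363]
 [  0.         495.64575554 197.50686571]
 [  0.           0.           1.        ]] [[-0.69235543 -0.5401992   0.47836052  1.22723276]
 [ 0.72154828 -0.51514324  0.4625965   0.55042071]
 [-0.00347007  0.66544141  0.74644202  1.05795151]
 [ 0.          0.          0.          1.        ]] ['img', 'mtx', 'cam_to_world']
[[503.42482325   0.         314.27385236]
 [  0.         503.42482325 197.31685989]
 [  0.           0.           1.        ]] [[ 0.00857089  0.99570098 -0.09222847  0.49504097]
 [-0.99994269  0.0091259   0.0055978  -0.02363391]
 [ 0.0064154   0.0921752   0.99572214  1.31844724]
 [ 0.          0.          0.          1.        ]] ['img', 'mtx', 'cam_to_world']
0.1 [ 0.25504807 -0.56997458  0.23800209] [ 9.77941177e-01  2.08878879e-01 -2.27341374e-04 -7.85700738e-04] [0.14687863 0.62051445 0.45410917] 1.0048717606920754
```

View pics/top1.png

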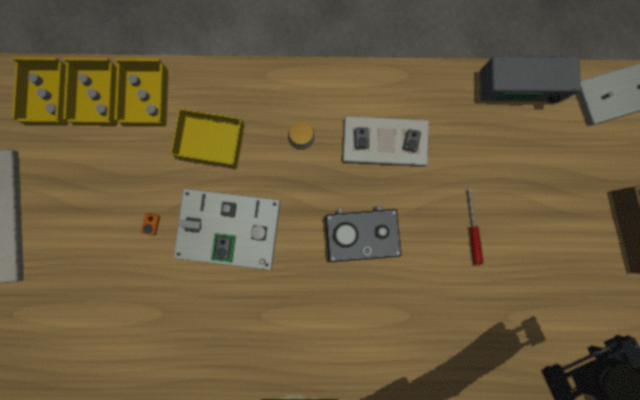

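View pics/scene1.png

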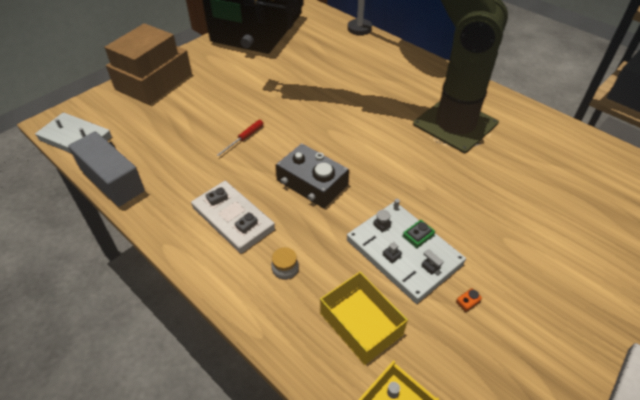

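The top view shows the bar key on the left (~192,225), the square key far-middle (~229,209) and the round key on the right (~259,232). The big button is at about (346,235) and the small one at about (382,232). I'll enlarge the work area.

```bash
python3 -c "
from h import *
a=cv2.imread('pics/top1.png')
cv2.imwrite('pics/c1.png',cv2.resize(a[180:280,165:295],None,fx=6,fy=6,interpolation=cv2.INTER_CUBIC))
cv2.imwrite('pics/c2.png',cv2.resize(a[195:270,315:415],None,fx=8,fy=8,interpolation=cv2.INTER_CUBIC))"
```

```text
(no output)
```

View pics/c1.png

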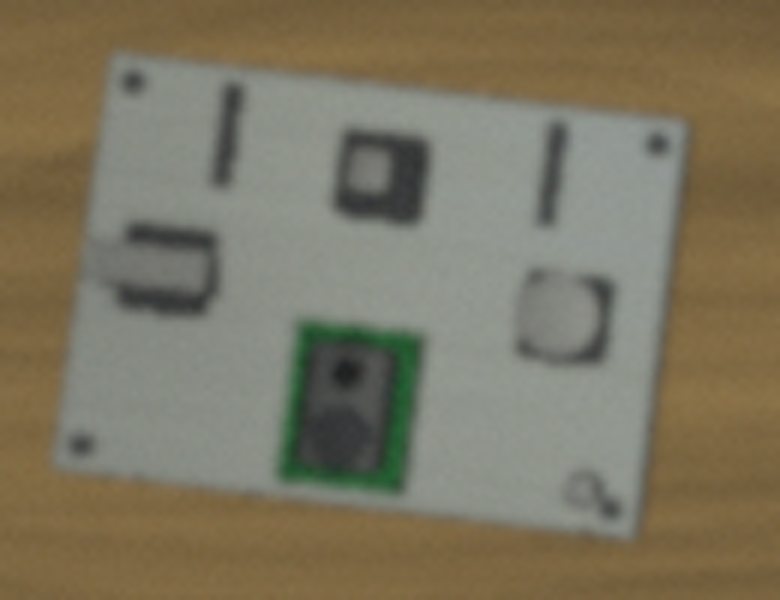

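View pics/c2.png

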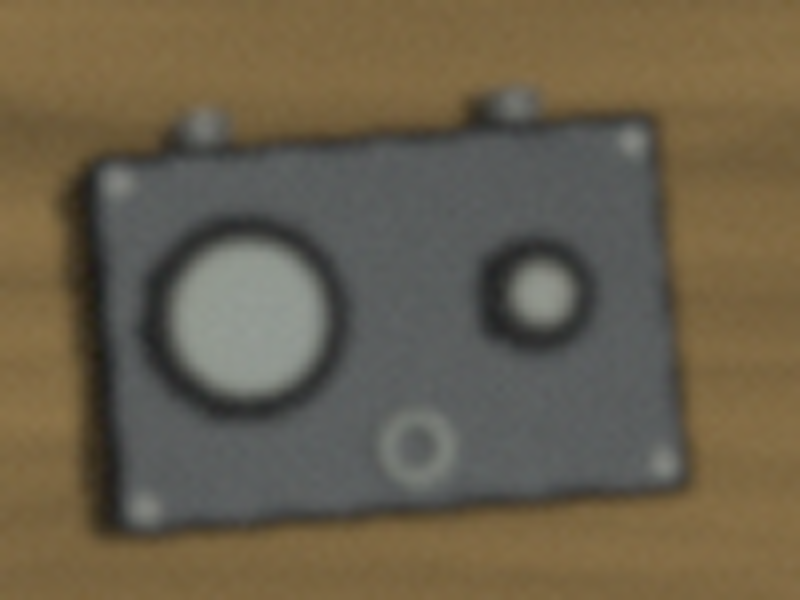

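The crops give these positions:
- **c1:** plate corners at (112,52), (690,120), (637,538) and (55,465). The bar head is centred near (151,265) and the round head at (563,312).
- **c2:** the big button is centred at (247,320).

```bash
python3 -c "
from h import *
from scipy.spatial.transform import Rotation as R
f=lambda u,v,z:px('top1',165+(u+.5)/6-.5,180+(v+.5)/6-.5,z)
g=lambda u,v,z:px('top1',315+(u+.5)/8-.5,195+(v+.5)/8-.5,z)
c=[f(u,v,.03) for u,v in((112,52),(690,120),(637,538),(55,465))]
o=np.mean(c,0);y=(c[0]-c[1]+c[3]-c[2]);yaw=np.arctan2(y[1],y[0])-np.pi/2
print('fix',o,np.degrees(yaw),[np.linalg.norm(c[i]-c[i-1]) for i in range(4)])
ey=np.array([-np.sin(yaw),np.cos(yaw),0])
print('bar plate',o+.085*ey,'img',f(151,265,.075));print('round plate',o-.085*ey,'img',f(563,312,.075))
print('start',g(247,320,.092),'small',g(541,295,.092),'spacer',g(418,447,.082))
T=R.from_quat(r.get_state()['eef_rot']);print(T.as_matrix())
print('yaw tool x',np.degrees(np.arctan2(*T.as_matrix()[[1,0],0])))
"
```

```text
fix [0.53285743 0.19164973 0.03      ] -6.409853900507558 [np.float64(0.17686507040513308), np.float64(0.249393723860094), np.float64(0.17859692018722362), np.float64(0.24819415802011618)]
bar plate [0.54234682 0.27611837 0.03      ] img [0.54197665 0.27571974 0.075     ]
round plate [0.52336805 0.10718109 0.03      ] img [0.52418727 0.10623943 0.075     ]
start [ 0.5184069  -0.10706522  0.092     ] small [ 0.52676976 -0.19650929  0.092     ] spacer [ 0.48034561 -0.16012494  0.082     ]
[[ 9.12739124e-01  4.08542157e-01 -7.72885562e-04]
 [ 4.08542872e-01 -9.12737993e-01  1.44176459e-03]
 [-1.16420403e-04 -1.63171183e-03 -9.99998662e-01]]
yaw tool x 24.11333325748765
```

```bash
python3 -m pendant '[0,0.5,-0.5,0,0,0,0.15, 0,1,-1,0,0,0,0.339, 0,1,-1,0,0,0,0.339, 0,1,-1,0,0,0,0.339, 0,1,-1,0,0,0,0.339, 0,1,-1,0,0,0,0.339, 0,1,-1,0,0,0,0.339, 0,1,-1,0,0,0,0.339, 0,1,-1,0,0,0,0.339]' 20
cat > t.py <<'E'
import sys
from h import *
from scipy.spatial.transform import Rotation as R
s=r.get_state();T=R.from_quat(s['eef_rot'])
d=T.inv().apply(np.array([float(a) for a in sys.argv[1:4]])-s['tool_pos'])
w=R.from_euler('z',-6.4,degrees=True)*R.from_quat([1,0,0,0])
print('clk',s['clock'],'pos',s['tool_pos'].round(4),'shift',(d/.15).round(3),'turn',((T.inv()*w).as_rotvec()/(np.pi/2)).round(3),'F',s['contact_force'].round(2))
E
python3 t.py .542 .276 .2
```

```text
clock: 1.0
tool_pos: [0.33, -0.3741, 0.2386]
eef_rot: [0.998, -0.057, -0.0, 0.0]
contact_force: [-0.3, 0.2, -0.2]
opening: 0.205
finger_force: 0.0
clk 1.0 pos [ 0.33   -0.3741  0.2386] shift [ 0.907 -4.468  0.254] turn [ 0.001  0.    -0.002] F [-0.35  0.17 -0.17]
```

```bash
python3 -m pendant '[0,0.45,-1,0,0,0,0, 0,0.45,-1,0,0,0,0, 0,0.45,-1,0,0,0,0, 0,0.45,-1,0,0,0,0]'
python3 -m pendant '[0,0.45,-1,0,0,0,0, 0,0.45,-1,0,0,0,0, 0,0.45,-1,0,0,0,0, 0,0.45,-1,0,0,0,0]'
python3 -m pendant '[0,0,-1,0,0,0,0, 0,0,-1,0,0,0,0, 0,0,-1,0,0,0,0, 0,0,-1,0,0,0,0]'
python3 -m pendant '[0,0,-1,0,0,0,0, 0,0,-1,0,0,0,0, 0,0,-1,0,0,0,0, 0,0,-1,0,0,0,0, 0,0,-1,0,0,0,0, 0,0,-1,0,0,0,0]'
python3 t.py .542 .276 .1
```

```text
clock: 1.4
tool_pos: [0.4177, -0.2265, 0.2387]
eef_rot: [0.999, -0.053, 0.001, -0.001]
contact_force: [0.3, -1.0, -0.5]
opening: 0.005
finger_force: 0.0
clock: 1.8
tool_pos: [0.5018, -0.0841, 0.2386]
eef_rot: [0.999, -0.052, 0.001, -0.002]
contact_force: [0.6, 0.0, -0.1]
opening: 0.007
finger_force: 0.0
clock: 2.2
tool_pos: [0.5161, 0.0679, 0.2385]
eef_rot: [0.999, -0.05, 0.0, -0.003]
contact_force: [-0.6, 0.6, -0.2]
opening: 0.004
finger_force: 0.0
clock: 2.8
tool_pos: [0.5325, 0.2057, 0.2385]
eef_rot: [0.998, -0.058, -0.0, 0.001]
contact_force: [0.1, -0.7, -0.4]
opening: 0.004
finger_force: 0.0
clk 2.8 pos [0.5325 0.2057 0.2385] shift [ 0.009 -0.475  0.922] turn [ 0.001  0.    -0.002] F [ 0.09 -0.65 -0.45]
```

```bash
python3 -m pendant '[0,0.01,-0.475,0,0,0,0, 0,0.01,-0.475,0.3,0,0,0, 0,0.01,-0.475,0.6,0,0,0, 0,0.01,-0.475,0.92,0,0,0, 0,0.01,-0.475,0.92,0,0,0, 0,0.01,-0.475,0.92,0,0,0, 0,0.01,-0.475,0.92,0,0,0]'
python3 t.py .542 .276 .0605
python3 -c "
from h import *
snap('wrist','w1');snap('scene','s2');a=cv2.imread('pics/s2.png')[190:310,330:490]
b=cv2.imread('pics/w1.png');cv2.imwrite('pics/v1.png',np.vstack([cv2.resize(b,(400,250)),cv2.resize(a,(400,300),interpolation=cv2.INTER_CUBIC)]))"
```

```text
clock: 3.5
tool_pos: [0.5438, 0.2791, 0.1036]
eef_rot: [0.998, -0.057, 0.002, -0.001]
contact_force: [-0.6, -0.4, 0.1]
opening: 0.005
finger_force: 0.0
clk 3.5 pos [0.5438 0.2791 0.1036] shift [-0.011  0.022  0.287] turn [-0.001 -0.003 -0.001] F [-0.64 -0.42  0.14]
```

View pics/v1.png

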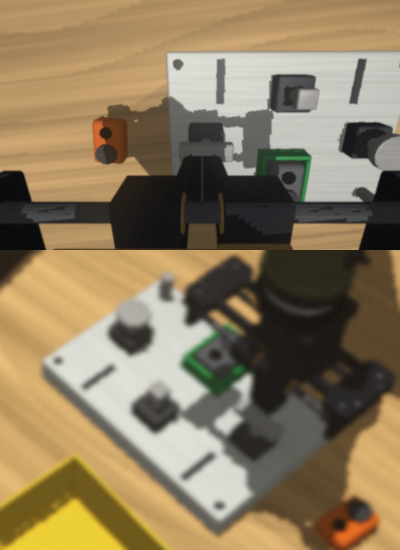

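The closed fingertips are over the bar head in both views, so I'll press down in steps.

```bash
python3 -m pendant '[0,-0.01,0.02,0.08,0,0,0, 0,-0.01,0.02,0.16,0,0,0, 0,-0.01,0.02,0.18,0,0,0, 0,-0.01,0.02,0.2,0,0,0, 0,-0.01,0.02,0.22,0,0,0, 0,-0.01,0.02,0.24,0,0,0, 0,-0.01,0.02,0.26,0,0,0, 0,-0.01,0.02,0.26,0,0,0, 0,-0.01,0.02,0.26,0,0,0]'
python3 t.py .542 .276 .0605
```

```text
clock: 4.5
tool_pos: [0.5392, 0.2763, 0.0623]
eef_rot: [0.998, -0.056, -0.0, 0.0]
contact_force: [-3.6, -2.8, 10.5]
opening: 0.005
finger_force: 5.1
clk 4.5 pos [0.5392 0.2763 0.0623] shift [ 0.019 -0.     0.012] turn [ 0.  0. -0.] F [-3.57 -2.82 10.46]
```

```bash
python3 -m pendant '[0,0.01,0,0.01,0,0,0, 0,0.01,0,0.02,0,0,0, 0,0.01,0,0.03,0,0,0, 0,0.01,0,0.03,0,0,0, 0,0.01,0,0.03,0,0,0]'
python3 t.py .542 .276 .0605
```

```text
clock: 5.0
tool_pos: [0.5395, 0.2764, 0.0619]
eef_rot: [0.998, -0.056, -0.001, 0.0]
contact_force: [-13.7, -5.4, 43.2]
opening: 0.008
finger_force: 21.5
clk 5.0 pos [0.5395 0.2764 0.0619] shift [0.017 0.001 0.009] turn [ 0.     0.001 -0.   ] F [-13.7   -5.44  43.24]
```

43 N at z = 0.0619 means the bar is down on its stop. I'll lift and go to the round key.

```bash
python3 -m pendant '[0,0,0,-0.1,0,0,0, 0,0,0,-0.3,0,0,0, 0,0,0,-0.45,0,0,0, 0,0,0.3,-0.45,0,0,0, 0,0,0.7,-0.45,0,0,0, 0,0,1,-0.45,0,0,0, 0,0,1,-0.45,0,0,0, 0,0,1,-0.45,0,0,0, 0,0,1,-0.45,0,0,0]'
python3 t.py .524 .1065 .1
```

```text
clock: 5.9
tool_pos: [0.525, 0.1295, 0.1246]
eef_rot: [0.998, -0.055, 0.001, -0.001]
contact_force: [0.9, 0.5, 0.3]
opening: 0.004
finger_force: 0.0
clk 5.9 pos [0.525  0.1295 0.1246] shift [0.01  0.154 0.164] turn [-0.001 -0.001  0.001] F [0.93 0.5  0.29]
```

```bash
python3 -m pendant '[0,0.01,0.15,0,0,0,0, 0,0.01,0.15,0.08,0,0,0, 0,0.01,0.15,0.16,0,0,0, 0,0.01,0.15,0.16,0,0,0, 0,0.01,0.15,0.16,0,0,0]'
python3 t.py .524 .1065 .0605
python3 -c "
from h import *
snap('wrist','w2');snap('scene','s3');a=cv2.imread('pics/s3.png')[190:310,330:490]
b=cv2.imread('pics/w2.png');cv2.imwrite('pics/v2.png',np.vstack([cv2.resize(b,(400,250)),cv2.resize(a,(400,300),interpolation=cv2.INTER_CUBIC)]))"
```

```text
clock: 6.4
tool_pos: [0.5229, 0.1065, 0.0998]
eef_rot: [0.998, -0.055, -0.001, -0.0]
contact_force: [-0.0, -0.6, -0.3]
opening: 0.004
finger_force: 0.0
clk 6.4 pos [0.5229 0.1065 0.0998] shift [ 0.007 -0.001  0.262] turn [-0.     0.001  0.001] F [-0.   -0.64 -0.34]
```

View pics/v2.png

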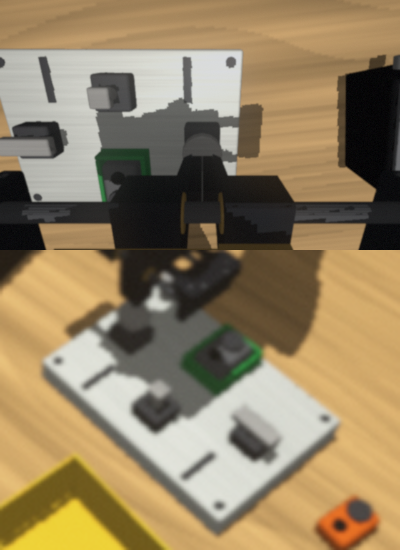

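The bar sits low on its block and the fingers are above the round head, so I'll press it the same way.

```bash
python3 -m pendant '[0,0.01,0,0.08,0,0,0, 0,0.01,0,0.15,0,0,0, 0,0.01,0,0.17,0,0,0, 0,0.01,0,0.19,0,0,0, 0,0.01,0,0.21,0,0,0, 0,0.01,0,0.23,0,0,0, 0,0.01,0,0.25,0,0,0, 0,0.01,0,0.25,0,0,0, 0,0.01,0,0.25,0,0,0]'
python3 -m pendant '[0,0,0,0.01,0,0,0, 0,0,0,0.02,0,0,0, 0,0,0,0.02,0,0,0, 0,0,0,0.02,0,0,0]'
```

```text
clock: 7.4
tool_pos: [0.5244, 0.1045, 0.0629]
eef_rot: [0.998, -0.056, -0.001, 0.0]
contact_force: [-0.4, 0.0, -0.2]
opening: 0.008
finger_force: 0.0
clock: 7.8
tool_pos: [0.5245, 0.1045, 0.0621]
eef_rot: [0.998, -0.056, 0.0, 0.0]
contact_force: [-3.4, -0.3, 20.7]
opening: 0.008
finger_force: 10.6
```

```bash
python3 -m pendant '[0,0,0,0.01,0,0,0, 0,0,0,0.015,0,0,0, 0,0,0,0.015,0,0,0]'
python3 -m pendant '[0,0,0,-0.1,0,0,0, 0,0,0,-0.3,0,0,0, 0,0,0,-0.5,0,0,0, 0,0,0.3,-0.5,0,0,0, 0,0,0.7,-0.5,0,0,0, 0,0,1,-0.5,0,0,0, 0,0,1,-0.5,0,0,0, 0,0,1,-0.5,0,0,0, 0,0,1,-0.5,0,0,0]'
python3 t.py .5184 -.107 .115
python3 -c "
from h import *
snap('scene','s4');snap('top','t4')
f=lambda n,y,x,w,h:cv2.resize(cv2.imread(f'pics/{n}.png')[y:y+h,x:x+w],(w*4,h*4),interpolation=cv2.INTER_CUBIC)
cv2.imwrite('pics/v3.png',np.hstack([f('s4',190,335,110,110),f('t4',180,170,90,110)]))"
```

```text
clock: 8.1
tool_pos: [0.5246, 0.1045, 0.0619]
eef_rot: [0.998, -0.056, 0.001, -0.0]
contact_force: [-7.3, -0.3, 41.1]
opening: 0.002
finger_force: 20.4
clock: 9.0
tool_pos: [0.5083, -0.0428, 0.1328]
eef_rot: [0.998, -0.055, -0.0, -0.001]
contact_force: [0.4, 1.3, -0.2]
opening: 0.005
finger_force: 0.0
clk 9.0 pos [ 0.5083 -0.0428  0.1328] shift [0.114 0.418 0.118] turn [-0.001  0.     0.001] F [ 0.41  1.33 -0.21]
```

View pics/v3.png

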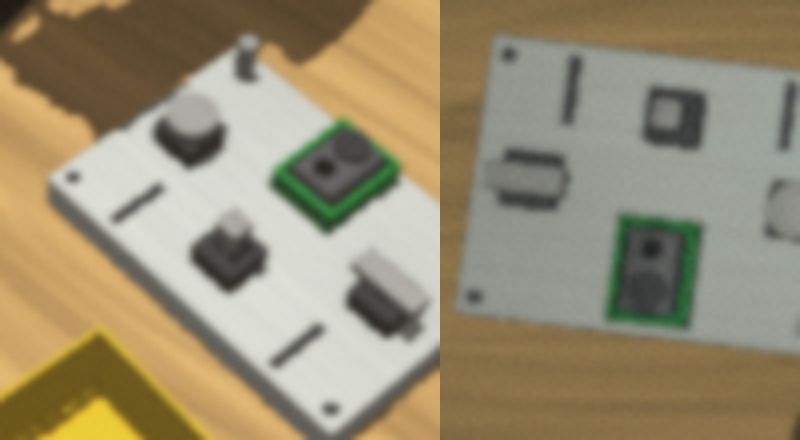

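Both heads are down, and the square key, sensor and dowel are unchanged. Next is the big button.

```bash
python3 -m pendant '[0,0.11,0.25,0,0,0,0, 0,0.11,0.42,0,0,0,0, 0,0.11,0.42,0.06,0,0,0, 0,0.11,0.42,0.12,0,0,0, 0,0.11,0.42,0.12,0,0,0, 0,0.11,0.42,0.12,0,0,0]'
python3 t.py .5184 -.107 .086
```

```text
clock: 9.7
tool_pos: [0.5174, -0.1066, 0.1145]
eef_rot: [0.999, -0.054, -0.001, -0.001]
contact_force: [0.3, 0.2, 0.0]
opening: 0.007
finger_force: 0.0
clk 9.7 pos [ 0.5174 -0.1066  0.1145] shift [0.007 0.002 0.19 ] turn [-0.001  0.001  0.002] F [0.31 0.24 0.05]
```

```bash
python3 -m pendant '[0,0,0,0.06,0,0,0, 0,0,0,0.12,0,0,0, 0,0,0,0.14,0,0,0, 0,0,0,0.16,0,0,0, 0,0,0,0.18,0,0,0, 0,0,0,0.195,0,0,0, 0,0,0,0.205,0,0,0, 0,0,0,0.205,0,0,0]'
```

```text
clock: 10.5
tool_pos: [0.517, -0.1084, 0.0862]
eef_rot: [0.998, -0.056, -0.0, -0.0]
contact_force: [-5.5, 2.7, 22.2]
opening: 0.004
finger_force: 11.2
```

```bash
python3 -m pendant '[0,0,0,0.005,0,0,0, 0,0,0,0.005,0,0,0, 0,0,0,0.005,0,0,0, 0,0,0,0.005,0,0,0, 0,0,0,0.005,0,0,0, 0,0,0,0.005,0,0,0, 0,0,0,0.005,0,0,0, 0,0,0,0.005,0,0,0, 0,0,0,0.005,0,0,0, 0,0,0,0.005,0,0,0]'
python3 -m pendant '[0,0,0,0,0,0,0, 0,0,0,0,0,0,0, 0,0,0,0,0,0,0, 0,0,0,0,0,0,0, 0,0,0,0,0,0,0, 0,0,0,0,0,0,0, 0,0,0,0,0,0,0, 0,0,0,0,0,0,0, 0,0,0,-0.1,0,0,0, 0,0,0,-0.4,0,0,0, 0,0,0,-0.8,0,0,0, 0,0,0,-0.8,0,0,0]'
python3 -m pendant '[0,-0.2,0.5,-0.2,0,0,0, 0,-0.2,1,-0.2,0,0,0, 0,-0.2,1,-0.2,0,0,0, 0,-0.2,1,-0.2,0,0,0, 0,-0.2,1,-0.2,0,0,0, 0,-0.2,1,-0.2,0,0,0]'
python3 -c "
from h import *
snap('scene','s5');snap('top','t5')
f=lambda n,y,x,w,h,k:cv2.resize(cv2.imread(f'pics/{n}.png')[y:y+h,x:x+w],(w*k,h*k),interpolation=cv2.INTER_CUBIC)
cv2.imwrite('pics/v4.png',np.vstack([f('s5',135,270,200,165,2)[:,:400],f('t5',175,170,200,100,2)]))"
```

```text
clock: 11.5
tool_pos: [0.517, -0.1084, 0.0861]
eef_rot: [0.998, -0.056, 0.0, 0.0]
contact_force: [-6.9, 2.4, 29.5]
opening: 0.005
finger_force: 14.4
clock: 12.7
tool_pos: [0.5208, -0.1095, 0.2083]
eef_rot: [0.998, -0.056, 0.005, 0.001]
contact_force: [0.4, 0.1, 0.4]
opening: 0.004
finger_force: 0.0
clock: 13.3
tool_pos: [0.4714, -0.2528, 0.2329]
eef_rot: [0.998, -0.055, -0.0, -0.001]
contact_force: [1.1, 1.3, -0.2]
opening: 0.007
finger_force: 0.0
```

View pics/v4.png

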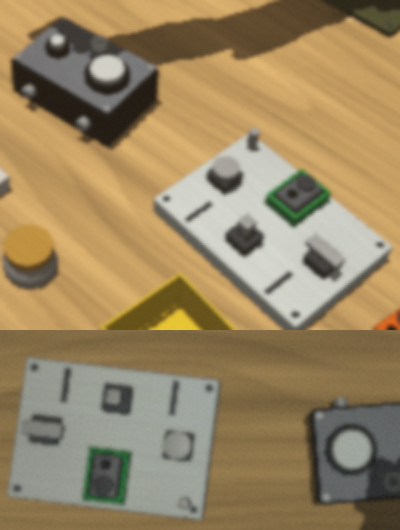

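The big button is back out, both keys are down, and everything else is where it was.

```bash
python3 -c "
from plant import r
print(r.finish_job())"
```

```text
the job is handed in; nothing more can be done
None
```

The job is handed in at about 13.4 s on the robot's clock: the bar key then the round key were pushed to their stops, the big button was held fully in for about two seconds and came back out, and the last pictures show nothing else moved.

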